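Stack the blue tote on the filled grey tote

ROBOT

A 6-joint arm with a two-finger parallel gripper is mounted at the origin on a cart in front of the work surface, level with it; the furniture and walls round the work are solid. World frame = base frame: x ahead of the robot, y to its left, z up, the work surface at z = 0. Lengths are in m, angles in rad, forces in N, time in s.
With the tool pointing down it reaches from about 0.375 to 0.9 m from the base axis. Payload 3.1 kg.
Tool frame: the origin (TCP) lies between the finger pads; the fingertips stand 22 mm ahead of it and the grasp point (between the pads) lies 3 mm ahead of it; z points along the fingers, y is the line along which they close (so a half turn about z gives the same grasp; the last joint's range is limited). The gripper opens to 87 mm and grips with 3 to 60 N. Pads are 19 mm wide; open, the fingers measure 117 mm over their backs; the gripper's body (75 mm by 190 mm) begins 51 mm behind the grasp point.
Start: joints at [-1.442, 0.527, 1.433, -0, 1.181, -0.178], TCP at [0.189, -0.596, 0.245] pointing down, gripper open.
Joint ranges: [-3.08, 3.08], [-0.75, 2.2], [0.22, 2.44], [-1.43, 4.57], [0, 2.65], [-2.85, 2.85]. Speed limits (rad/s): [2.79, 2.79, 3.14, 3.14, 3.14, 3.14].

INTERFACE

Orientations are given as a unit quaternion [x, y, z, w].
In Python, from rig import robot gives the robot as it stands.
- The arm moves only by the tool move_arm, never from a script. Its argument "series" is text: rows parted by semicolons, each of 6 numbers parted by spaces: the shift along the tool's x, y, z in mm, then the turn, a rotation vector about the tool's x, y, z in degrees. In form: dx dy dz ax ay az; .... A call has 1 to 8 rows; each row is the pose to reach, as a shift and turn from the pose commanded when the call began, along the tool's axes at that moment; what a row does not reach only later rows make up. A row lasts 1/12 s, in which the tool goes at most 41.7 mm and 7.16 degrees, less where a joint would pass 70% of its speed; a pose out of reach is approached as far as the arm can. A call with a gripper value outside its range is refused whole. "jaw" is the opening, from 0 (shut) to 1 (fully open), set as the call begins (left out, the last holds). The fingers move at their own pace and stop on an object; "newtons" is the grip in N (left out, the last holds). Time passes only in rows, so rows that repeat a pose let the fingers close. It gives the time, the measured TCP pose, the force, the opening and the grip force at its end, in the units of the state.
- robot.get_obs(): the state, without advancing time (a new reading comes with each control period).
- robot.camera(name): name is "scene" or "top"; returns a dict with "img" (384x512x3 uint8, red, green, blue), "mtx" (3x3 intrinsics, pixels), "world_to_cam" (4x4, takes a point from world to camera coordinates). Camera axes: x right, y down, z forward; pixel columns grow to the right and rows downward; lengths in m; the calibration is good to about 2 mm. A picture is of the moment at which its call begins. There is no depth.
- robot.hand_in(): hands the job in; it is judged then, once.
Trained networks look in a picture, given as the dict that the camera call returned (one of the last four; its "shot" number tells which), for a name from the list of things; names that differ only in an ending like _2 or _b are one class to them, and where a whole thing is asked for, a point or a joint stands for the part that bears it (a point fixed in the world has none). Each returns a list of dicts, best first, with "p" (0 to 1); they miss things now and then, are a little off and sometimes report something else, mostly with a low value. They report only what shows in the picture. A call takes as long as a camera call. They do not tell look-alikes from the thing itself.
- robot.search_frame(picture, thing): "xyz" ([x, y, z] in m, in world coordinates, good to about 4 mm: the middle of the surface that is visible of it).
- robot.tip_of(picture, thing): "xyz" ([x, y, z] in m, in world coordinates, good to about 4 mm: a listed point, or the origin of a listed thing).
The state is a dict: "time": time; "q": joint angles; "joint_velocities": joint speeds; "joint_torque": joint torques, N m; "position": TCP position; "tool_rot": TCP orientation; "ft_force": force on the tool from outside, world axes, zero at the start; "moment": the same for the moment, N m; "grip_width": finger opening in m; "grip_force": force on a finger pad.
Only numpy, scipy, OpenCV 4.12 (cv2) and the standard library are available. Lean on these libraries where they do the work, as an engineer would, in place of code of your own. Each camera call takes 0.05 s, during which the arm holds its last target. There are 200 camera calls.

TASK

Stack the blue tote squarely on top of the filled grey tote, standing level on its rim and not nested down into it. These totes nest when their white-tabbed ends point the same way and stack when they point opposite ways, so turn the blue one until its white tab is over the grey tote's plain end. Leave the grey tote standing where it is, leave the green tote alone, and let go.

Things in the scene. Friction and masses are not known exactly. Their poses are not given: they have to be found in the camera images.
- blue_tote_center (a point): Centre, half-way up, of the empty blue tote: loose, 0.13 kg, 62 mm high. Axes: z up, x along its length to its white-tabbed end. Rim 131 (x) by 62 mm (y) outside; walls taper to 120 x 51 mm at the bottom. The top 16 mm of the long sides is an upright band, 62 mm over its outer faces: grip there, across y, at mid-length (15 to 31 mm above this point).
- blue_tote_tab (a point): Middle of the blue tote's white thumb tab, at rim height: 70 mm along +x from the tote's centre and 31 mm above it; same axes as blue_tote_center.
- grey_tote: Filled grey tote, same moulding as the blue, loose, 0.4 kg, dowels and screws in it. Origin: centre of its underside; z up, rim at 62 mm; x along its length to its white-tabbed end (plain end at -x). Inward ribs on its long walls (tops 15 mm wide, at x = -42 and 18 mm) end flush with the rim: a tote turned half a turn rests on them, underside at z = 62 mm; one facing alike sinks past.
- green_tote_center (a point): Centre, half-way up, of the empty green tote, same moulding as the blue one, loose; a bystander to be left alone. z up, x along its length to its white-tabbed end.
Things that resemble listed ones, but are neither listed nor needed, are in the scene too. What is shaped like the grey_tote but orange is not meant. There is more than one size of the part that bears blue_tote_center; the job needs the larger.

How it is judged:
By the outcome, as a careful person would: the job done as asked, in the order asked, and still so for the second after the job is handed in, with the robot touching nothing.
It also fails if it takes over 38 s, if anything falls off the work surface, if the arm or the gripper's body presses on something with over 40 N, if the wrist force passes 120 N, or if a joint passes its speed limit or range.

## Working session

There is one attempt and no reset: what is moved stays moved. The work goes in short steps, Python scripts to look and compute and a tool call to move; the robot and the scene stay as the last step left them, time stands still between calls to the robot, and variables do not carry over. Pictures are saved under pics/ and viewed, at most 10 in all, crops included, and the job is handed in when it is done.

Besides the shell and the picture viewer there is one more tool, called after "Call:" by a JSON object that holds its "name" and its "arguments". move_arm: Moves the arm, as the interface text tells. Its arguments: {"type":"object","properties":{"series":{"type":"string"},"jaw":{"type":"number"},"newtons":{"type":"number"}},"required":["series"]}

```bash
mkdir -p pics; cat > h.py <<'E'
import numpy as np, cv2
from rig import robot
def save(p,n,s=1.0,crop=None):
    im=p["img"][:,:,::-1]
    if crop: x0,y0,x1,y1=crop; im=im[y0:y1,x0:x1]
    cv2.imwrite("pics/"+n,cv2.resize(im,None,fx=s,fy=s,interpolation=cv2.INTER_CUBIC))
def px(p,X):
    c=p["world_to_cam"]@np.append(X,1); u=p["mtx"]@c[:3]; return u[:2]/u[2]
def back(p,uv,z):
    d=np.linalg.inv(p["mtx"])@np.array([uv[0],uv[1],1.]); W=np.linalg.inv(p["world_to_cam"])
    d=W[:3,:3]@d; o=W[:3,3]; return o+d*(z-o[2])/d[2]
E
python3 - <<'E'
from h import *
for n in("top","scene"):
    p=robot.camera(n); save(p,n+"0.png",1.5)
    for t in("blue_tote_center","blue_tote_tab","grey_tote","green_tote_center"):
        for d in robot.tip_of(p,t): print(n,t,round(d["p"],2),np.round(d["xyz"],3),px(p,d["xyz"]).round())
print(robot.get_obs())
E
```

```text
top blue_tote_center 0.64 [ 0.455 -0.354  0.018] [363. 199.]
top blue_tote_center 0.59 [ 0.546 -0.203  0.032] [314. 170.]
top blue_tote_center 0.27 [ 0.551  0.004 -0.003] [247. 171.]
top blue_tote_tab 0.62 [ 0.499 -0.153  0.061] [299. 186.]
top blue_tote_tab 0.61 [ 0.45  -0.398  0.045] [380. 200.]
top grey_tote 0.66 [ 0.554  0.007 -0.004] [246. 170.]
top grey_tote 0.56 [0.386 0.094 0.001] [219. 224.]
top green_tote_center 0.65 [0.522 0.29  0.027] [155. 182.]
scene blue_tote_center 0.87 [ 0.545 -0.21   0.027] [276. 168.]
scene blue_tote_center 0.68 [ 0.455 -0.357  0.02 ] [321. 160.]
scene blue_tote_tab 0.81 [ 0.497 -0.157  0.06 ] [280. 171.]
scene blue_tote_tab 0.51 [ 0.449 -0.4    0.04 ] [328. 150.]
scene grey_tote 0.89 [0.387 0.095 0.002] [265. 240.]
scene grey_tote 0.55 [0.555 0.008 0.   ] [235. 205.]
scene green_tote_center 0.87 [0.524 0.289 0.032] [176. 253.]
{'time': 0.5, 'q': array([-1.44148115e+00,  5.27560680e-01,  1.43277807e+00,  2.59480861e-05,
        1.18138935e+00, -1.78452080e-01]), 'joint_velocities': array([ 0.00021179, -0.00198165, -0.00054703,  0.00173843,  0.00039246,
       -0.00081415]), 'joint_torque': array([-6.11770120e-04, -4.39603543e+01, -1.76790994e+01,  6.34322106e-02,
        5.15408360e-02, -3.27202542e-05]), 'position': array([ 0.18938739, -0.59555069,  0.24448617]), 'tool_rot': array([ 9.88184013e-01,  1.53272148e-01,  1.36623928e-05, -6.74050161e-05]), 'ft_force': array([0.82556953, 0.03361903, 0.00904988]), 'moment': array([-0.0225335 , -0.04399637,  0.02995087]), 'grip_force': 0.0, 'grip_width': 0.08711305407901784}
```

View pics/top0.png

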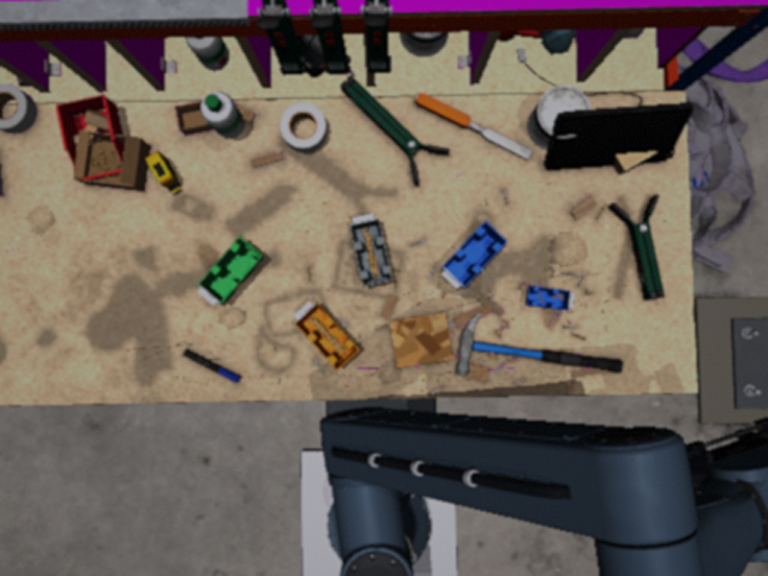

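View pics/scene0.png

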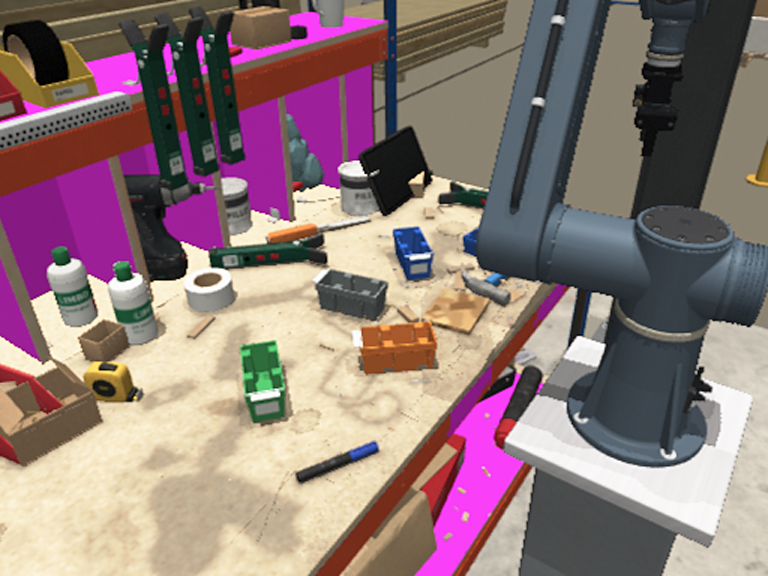

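The top view (full-resolution pixels) shows five candidates:
- The large blue tote is at (314,170), with its tab end at lower left.
- The small blue tote at (366,198) is a look-alike.
- The grey tote is at (247,168), with its tab at the top.
- The orange tote at (219,224) is a look-alike.
- The green tote at (155,181) is the bystander.

I choose the large blue at (314,170) and the grey at (247,168).

```bash
cat > fit.py <<'E'
from h import *
from scipy.optimize import minimize
S=6
def model(x,y,a,z0,tab=True):
    R=np.array([[np.cos(a),-np.sin(a)],[np.sin(a),np.cos(a)]]); P=[]
    for L,W,z in((.131,.062,.062),(.131,.062,.046),(.120,.051,0)):
        for i,j in((1,1),(1,-1),(-1,-1),(-1,1)): P.append([*(R@[i*L/2,j*W/2]+[x,y]),z+z0])
    return np.array(P)
def hull(p,v,z0): return cv2.convexHull(np.array([px(p,X) for X in model(*v,z0)],np.float32))
def fit(ps,masks,v0,z0=0):
    # mask: body colour; compare hulls' area overlap
    hs=[]
    for m in masks:
        c=max(cv2.findContours(m,cv2.RETR_EXTERNAL,cv2.CHAIN_APPROX_NONE)[0],key=cv2.contourArea)
        hs.append(cv2.convexHull(c).astype(np.float32)/S+(0.5/S-0.5))
    def cost(v):
        t=0
        for p,h in zip(ps,hs):
            g=hull(p,v,z0); a=cv2.intersectConvexConvex(h,g)[0]
            t+=1-a/(cv2.contourArea(h)+cv2.contourArea(g)-a)
        return t
    sim=np.array([v0]+[np.array(v0)+d for d in np.diag([.008,.008,.1])])
    r=minimize(cost,v0,method="Nelder-Mead",options=dict(initial_simplex=sim,xatol=1e-5,fatol=1e-6)); return r.x,r.fun
def mask(p,kind,c,r):
    im=cv2.resize(p["img"],None,fx=S,fy=S,interpolation=cv2.INTER_CUBIC); h=cv2.cvtColor(im,cv2.COLOR_RGB2HSV).astype(int)
    H,s,V=h[...,0],h[...,1],h[...,2]
    m=((H>100)&(H<128)&(s>120)&(V>40)) if kind=="blue" else ((s<60)&(V<190)|(H>85)&(H<135)&(s<110)&(V<150))
    d=np.zeros(m.shape,np.uint8); cv2.circle(d,tuple(int(k*S) for k in c),r*S,1,-1)
    return cv2.morphologyEx((m*d).astype(np.uint8),cv2.MORPH_OPEN,np.ones((5,5)))
def draw(p,v,z0,name,crop):
    im=cv2.resize(p["img"],None,fx=S,fy=S,interpolation=cv2.INTER_CUBIC)[:,:,::-1].copy()
    q=np.array([(px(p,X)+.5)*S for X in model(*v,z0)]).astype(int)
    for k in(q[:4],q[8:]): cv2.polylines(im,[k],True,(0,255,255),1)
    tip=px(p,[v[0]+.07*np.cos(v[2]),v[1]+.07*np.sin(v[2]),.062+z0]); cv2.circle(im,tuple(int(t) for t in (tip+.5)*S),5,(0,0,255),1)
    x0,y0,x1,y1=[S*k for k in crop]; return im[y0:y1,x0:x1]
E
python3 - <<'E'
from fit import *
t=robot.camera("top"); s=robot.camera("scene")
for k,v0,ct,cs in(("blue",[.546,-.206,2.3],(314,170),(275,168)),("grey",[.555,.007,.1],(247,168),(235,197))):
    mt,ms=mask(t,k,ct,32),mask(s,k,cs,34)
    for l,(P,M) in dict(top=([t],[mt]),scene=([s],[ms]),both=([t,s],[mt,ms])).items():
        v,f=fit(P,M,v0); print(k,l,v.round(4),round(f,3))
    globals()[k]=v
a=draw(t,blue,0,"",(220,130,350,205)); a2=draw(t,grey,0,"",(220,130,350,205))
b=draw(s,blue,0,"",(200,140,330,215)); b2=draw(s,grey,0,"",(200,140,330,215))
o=np.vstack([np.hstack([a[:,360:],a2[:,:360]]),np.hstack([b[:,300:],b2[:,:360]])][:2] if 0 else [np.hstack([a[:,420:],a2[:,:360]]),np.hstack([b[:,300:660],b2[:,60:420]])])
print(o.shape); cv2.imwrite("pics/fit.png",cv2.resize(o,(660,600)) if 0 else cv2.resize(o,None,fx=.66,fy=.66))
E
```

```text
blue top [ 0.5463 -0.2049  2.3758] 0.075
blue scene [ 0.5484 -0.203   2.3206] 0.069
blue both [ 0.5473 -0.2054  2.363 ] 0.178
grey top [0.5573 0.0039 0.1889] 0.147
grey scene [0.555  0.007  0.1885] 0.028
grey both [0.5556 0.0062 0.1916] 0.191
(900, 720, 3)
```

View pics/fit.png

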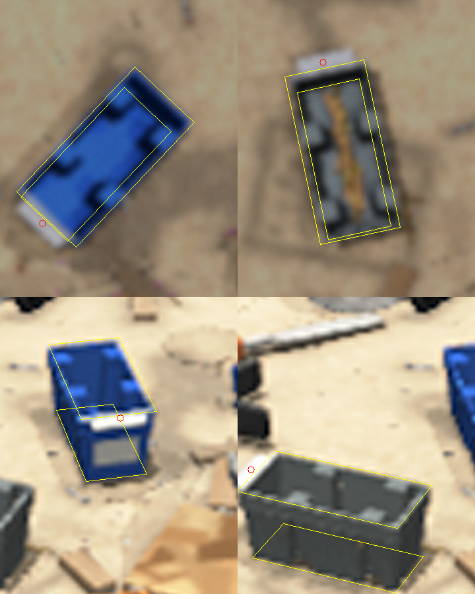

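The crop confirms the choice. The large blue tote's outline fits the 131x62 mm model, with the tab at (−x,+y) and yaw about 2.35. The grey tote's yaw is about 0.19, with its tab far from the robot. The next move goes above the blue tote, with tool yaw −45.4°.

Call:
{"name": "move_arm", "arguments": {"series": "460 -264 45 0 0 63;460 -264 45 0 0 63;460 -264 45 0 0 63;460 -264 45 0 0 63;460 -264 45 0 0 63;460 -264 45 0 0 63;460 -264 45 0 0 63;460 -264 45 0 0 63", "jaw": 1, "newtons": 15}}

```text
time: 1.27
position: [0.4053, -0.3604, 0.2177]
tool_rot: [0.947, -0.321, 0.0, 0.0]
ft_force: [0.9, -0.1, -0.5]
grip_width: 0.0867
grip_force: 0.0
```

```bash
cat > go.py <<'E'
from h import *
from scipy.spatial.transform import Rotation as R
def rel(x,y,z,psi):
    o=robot.get_obs(); r=R.from_quat(o["tool_rot"])
    t=R.from_euler("z",psi)*R.from_euler("x",np.pi)
    return (r.inv().apply(np.array([x,y,z])-o["position"])*1e3).round(1),(r.inv()*t).as_rotvec(degrees=True).round(1)
E
python3 -c "
from go import *
print(rel(.547,-.205,.2,-.79),robot.get_obs()['position'],robot.get_obs()['time'])"
```

```text
(array([  18. , -209.5,   17.7]), array([ 0. , -0. ,  7.8])) [ 0.40532039 -0.36038246  0.21773646] 1.2667
```

Call:
{"name": "move_arm", "arguments": {"series": "18 -210 18 0 0 7.5;18 -210 18 0 0 7.5;18 -210 18 0 0 7.5;18 -210 18 0 0 7.5;18 -210 18 0 0 7.5;18 -210 18 0 0 7.5;18 -210 18 0 0 7.5;18 -210 18 0 0 7.5"}}

```text
time: 1.93
position: [0.5452, -0.2052, 0.1996]
tool_rot: [0.925, -0.379, -0.0, 0.0]
ft_force: [0.7, -1.2, -0.6]
grip_width: 0.087
grip_force: 0.0
```

```bash
python3 -c "
from go import *
print(rel(.547,-.205,.057,-.79),robot.get_obs()['position'],robot.get_obs()['time'])
p=robot.camera('scene'); save(p,'above.png',3,(170,60,400,240))"
```

```text
(array([  1.2,  -1.6, 142.6]), array([0. , 0. , 0.7])) [ 0.54516374 -0.20521208  0.19955485] 1.9333
```

View pics/above.png

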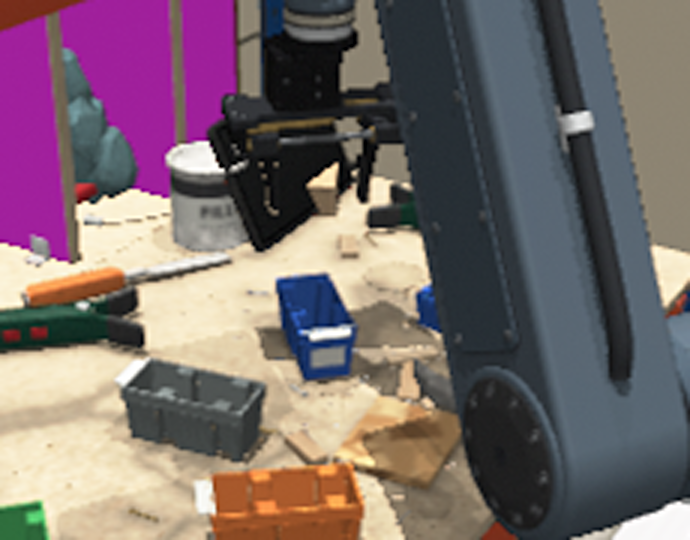

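The fingers hang over the blue tote (at about (315,325) in the crop) and line up across its width. I'll descend 142 mm, then close.

Call:
{"name": "move_arm", "arguments": {"series": "1 -1 35 0 0 0.5;1 -1 70 0 0 0.5;1 -1 105 0 0 0.5;1 -1 125 0 0 0.5;1 -1 138 0 0 0.5;1 -1 142 0 0 0.5;1 -1 142 0 0 0.5;1 -1 142 0 0 0.5"}}

```text
time: 2.65
position: [0.5466, -0.2067, 0.0583]
tool_rot: [0.923, -0.385, 0.001, 0.0]
ft_force: [0.1, 0.2, -0.1]
grip_width: 0.0869
grip_force: 0.0
```

Call:
{"name": "move_arm", "arguments": {"series": "0 0 0 0 0 0;0 0 0 0 0 0;0 0 0 0 0 0;0 0 0 0 0 0;0 0 0 0 0 0;0 0 0 0 0 0;0 0 0 0 0 0;0 0 0 0 0 0", "jaw": 0.6, "newtons": 12}}

```text
time: 3.32
position: [0.5471, -0.2053, 0.0582]
tool_rot: [0.923, -0.384, 0.0, -0.0]
ft_force: [0.3, 1.8, 5.5]
grip_width: 0.0622
grip_force: 12.0
```

Gripped at 62.2 mm, as expected. Next: raise the force a little and lift.

Call:
{"name": "move_arm", "arguments": {"series": "0 0 -10 0 0 0;0 0 -30 0 0 0;0 0 -60 0 0 0;0 0 -90 0 0 0;0 0 -120 0 0 0;0 0 -135 0 0 0;0 0 -140 0 0 0;0 0 -140 0 0 0", "newtons": 20}}

```text
time: 3.98
position: [0.5471, -0.2055, 0.199]
tool_rot: [0.923, -0.384, 0.001, 0.0]
ft_force: [0.1, -0.0, -0.4]
grip_width: 0.0623
grip_force: 20.0
```

```bash
python3 -c "
from go import *
print(rel(.555,.006,.2,.19),robot.get_obs()['position'],robot.get_obs()['time'],robot.get_obs()['grip_width'])"
```

```text
(array([-144.3, -154.8,   -1.3]), array([  0. ,  -0.2, -56. ])) [ 0.54711502 -0.20550422  0.19903527] 3.9833 0.06227719975021427
```

Call:
{"name": "move_arm", "arguments": {"series": "-5 -5 0 0 0 -2;-15 -16 0 0 0 -6;-28 -30 0 0 0 -11;-42 -45 0 0 0 -16;-56 -60 0 0 0 -22;-70 -75 0 0 0 -27;-84 -90 0 0 0 -32;-98 -105 0 0 0 -38"}}

```text
time: 4.65
position: [0.5503, -0.0598, 0.1953]
tool_rot: [0.998, -0.059, -0.003, -0.001]
ft_force: [-0.0, -0.3, -1.4]
grip_width: 0.0617
grip_force: 20.0
```

```bash
python3 -c "
from go import *
print(rel(.555,.006,.2,.19),robot.get_obs()['position'],robot.get_obs()['time'],robot.get_obs()['grip_width'])"
```

```text
(array([ -3.1, -65.9,  -4.6]), array([ -0.1,   0.3, -17.7])) [ 0.55026827 -0.0598397   0.19529014] 4.65 0.061690083861080616
```

Call:
{"name": "move_arm", "arguments": {"series": "0 -14 0 0 0 -5;-1 -28 -1 0 0 -9;-1 -42 -1 0 0 -13;-2 -53 -1 0 0 -16;-2 -60 -1 0 0 -17.5;-2 -62 -1 0 0 -18;-2 -62 -1 0 0 -18;-2 -62 -1 0 0 -18"}}

```text
time: 5.32
position: [0.5573, -0.0002, 0.1979]
tool_rot: [0.996, 0.095, -0.001, -0.0]
ft_force: [0.0, -0.3, -1.8]
grip_width: 0.0619
grip_force: 20.0
```

```bash
python3 - <<'E'
from go import *; from fit import *
o=robot.get_obs(); print(rel(.555,.006,.2,.19),o['position'],o['time'],o['grip_width'])
t=robot.camera("top"); s=robot.camera("scene")
save(t,"hold_t.png",4,(190,110,310,220)); save(s,"hold_s.png",4,(170,110,320,240))
a=cv2.imread("pics/hold_t.png"); b=cv2.imread("pics/hold_s.png")
h=min(a.shape[0],b.shape[0]); o=np.hstack([a[:h],b[:h]]); cv2.imwrite("pics/hold.png",cv2.resize(o,None,fx=.74,fy=.74))
E
```

```text
(array([-1.1, -6.5, -2.1]), array([-0. ,  0.1, -0. ])) [ 5.57336494e-01 -1.66886784e-04  1.97914449e-01] 5.3167 0.06193230031642778
```

View pics/hold.png

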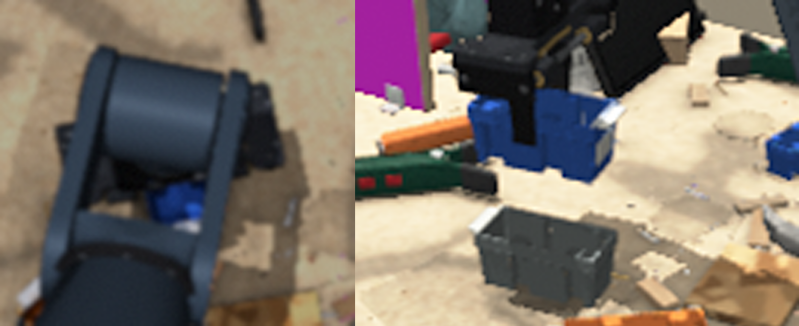

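```bash
python3 - <<'E'
from fit import *
s=robot.camera("scene"); o=robot.get_obs(); z0=o["position"][2]-.0583
c=px(s,[o["position"][0],o["position"][1],z0+.03]); g=px(s,[.555,.006,.03]); print(c,g,o["position"])
mb,mg=mask(s,"blue",c,36),mask(s,"grey",g,34)
vb,f=fit([s],[mb],[.556,0,.19],z0); print("blue",vb.round(4),f)
for dz in(-.003,.003): print(fit([s],[mb],[.556,0,.19],z0+dz)[0].round(4))
vg,f=fit([s],[mg],[.556,.006,.19]); print("grey",vg.round(4),f)
cr=(200,115,320,240)
print(mb.sum(),mg.sum())
a=draw(s,vb,z0,"",cr);b=draw(s,vg,0,"",cr); cv2.imwrite("pics/fit2.png",cv2.resize(np.hstack([a,b]),None,fx=.55,fy=.55))
E
```

```text
[233.23159801 154.11543427] [234.6348868 196.9373184] [ 0.557649   -0.00059217  0.19846528]
blue [ 5.594e-01 -5.000e-04  2.220e-01] 0.09127221704107935
[ 0.5624 -0.0047  0.2222]
[0.5563 0.0037 0.2221]
grey [0.5548 0.0067 0.1958] 0.036442275150394776
33805 46021
```

View pics/fit2.png

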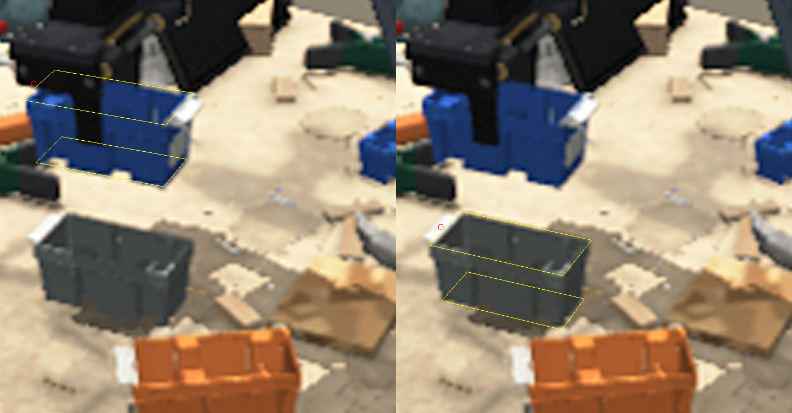

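The blue tote's tab points towards the robot, over the grey tote's plain end, and it is held level. The fits agree with the TCP to within 2 mm. Next: shift 6–7 mm sideways and go down part way.

```bash
python3 -c "
from go import *
print(rel(.555,.0063,.135,.192))"
```

```text
(array([-1.3, -7.3, 63.5]), array([ 0. ,  0. , -0.2]))
```

Call:
{"name": "move_arm", "arguments": {"series": "0 -3 0 0 0 0;-1 -7 10 0 0 0;-1 -7 25 0 0 0;-1 -7 40 0 0 0;-1 -7 52 0 0 0;-1 -7 60 0 0 0;-1 -7 63 0 0 0;-1 -7 63 0 0 0"}}

```text
time: 6.13
position: [0.555, 0.0067, 0.135]
tool_rot: [0.996, 0.095, -0.001, -0.0]
ft_force: [-0.2, -0.7, -1.5]
grip_width: 0.0617
grip_force: 20.0
```

```bash
python3 - <<'E'
from go import *; from fit import *
print(rel(.555,.0063,.1205,.192))
s=robot.camera("scene"); save(s,"pre.png",6,(195,130,300,225))
E
```

```text
(array([-0.1,  0.4, 14.5]), array([-0. ,  0.1, -0.1]))
```

View pics/pre.png

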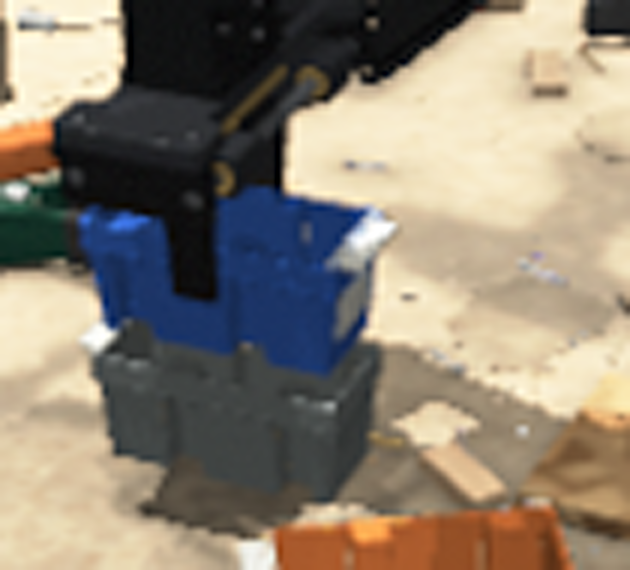

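The blue tote hovers about 14 mm above the grey rim, tab ends opposite, and looks well aligned. I'll check the offset in numbers before lowering.

```bash
python3 - <<'E'
from fit import *
s=robot.camera("scene"); o=robot.get_obs(); z0=o["position"][2]-.0583
for nm,z in(("blue",z0),("grey",0)):
    print(nm,[((px(s,X)-[195,130]+.5)*6).round().astype(int).tolist() for X in model(.555,.0065,.192,z)])
mb=mask(s,"blue",px(s,[.555,.006,z0+.03]),36)
print(fit([s],[mb],[.556,.006,.19],z0))
E
```

```text
blue [[77, 216], [139, 159], [384, 208], [330, 269], [80, 245], [141, 187], [384, 237], [330, 299], [102, 324], [151, 275], [370, 322], [327, 375]]
grey [[89, 355], [148, 294], [385, 346], [333, 411], [92, 382], [150, 321], [386, 374], [334, 439], [113, 456], [160, 404], [372, 454], [331, 509]]
(array([0.55493984, 0.00803899, 0.19044649]), np.float64(0.11157247493246036))
```

Call:
{"name": "move_arm", "arguments": {"series": "0 0 4 0 0 0;0 0 8 0 0 0;0 0 11 0 0 0;0 0 12.5 0 0 0;0 0 13.5 0 0 0;0 0 14 0 0 0;0 0 14 0 0 0;0 0 14 0 0 0"}}

```text
time: 6.9
position: [0.5554, 0.0067, 0.1216]
tool_rot: [0.995, 0.095, 0.0, -0.0]
ft_force: [-0.1, 0.1, -1.1]
grip_width: 0.0616
grip_force: 20.0
```

Call:
{"name": "move_arm", "arguments": {"series": "0 0 0.5 0 0 0;0 0 1 0 0 0;0 0 1.5 0 0 0;0 0 1.5 0 0 0;0 0 1.5 0 0 0;0 0 1.5 0 0 0"}}

```text
time: 7.4
position: [0.5554, 0.0067, 0.1202]
tool_rot: [0.995, 0.095, 0.0, 0.0]
ft_force: [0.3, 0.1, -0.6]
grip_width: 0.0616
grip_force: 20.0
```

Call:
{"name": "move_arm", "arguments": {"series": "0 0 0.4 0 0 0;0 0 0.8 0 0 0;0 0 0.8 0 0 0;0 0 0.8 0 0 0"}}

```text
time: 7.73
position: [0.5554, 0.0067, 0.1202]
tool_rot: [0.995, 0.095, 0.0, 0.0]
ft_force: [-1.1, 0.1, 5.4]
grip_width: 0.0619
grip_force: 20.0
```

Contact at 0.1202, which is the stacked height. Release now: the jaw reopens in place, then the arm goes straight up.

Call:
{"name": "move_arm", "arguments": {"series": "0 0 -0.4 0 0 0;0 0 -0.4 0 0 0;0 0 -0.4 0 0 0;0 0 -0.4 0 0 0;0 0 -0.4 0 0 0;0 0 -0.4 0 0 0;0 0 -0.4 0 0 0;0 0 -0.4 0 0 0", "jaw": 1}}

```text
time: 8.4
position: [0.5553, 0.0067, 0.1196]
tool_rot: [0.995, 0.095, -0.0, -0.0]
ft_force: [0.2, -0.1, -1.0]
grip_width: 0.0869
grip_force: 0.0
```

Call:
{"name": "move_arm", "arguments": {"series": "0 0 -5 0 0 0;0 0 -20 0 0 0;0 0 -45 0 0 0;0 0 -75 0 0 0;0 0 -105 0 0 0;0 0 -130 0 0 0;0 0 -140 0 0 0;0 0 -140 0 0 0"}}

```text
time: 9.07
position: [0.557, 0.0065, 0.2627]
tool_rot: [0.995, 0.095, 0.003, 0.001]
ft_force: [0.6, -0.2, 0.0]
grip_width: 0.0868
grip_force: 0.0
```

```bash
python3 - <<'E'
from fit import *
s=robot.camera("scene"); t=robot.camera("top"); save(s,"end.png",5,(180,120,310,230)); print(robot.get_obs()["time"],robot.get_obs()["ft_force"])
mb=mask(s,"blue",px(s,[.555,.006,.09]),36)
for z in(.045,.062): print(z,fit([s],[mb],[.556,.006,.19],z))
for p in(s,t): print([(round(d["p"],2),np.round(d["xyz"],3)) for k in("blue_tote_center","blue_tote_tab","green_tote_center") for d in robot.tip_of(p,k)])
E
```

```text
9.1667 [ 0.25624005  0.30615574 -0.20186981]
0.045 (array([ 0.57255385, -0.0125839 ,  0.18978266]), np.float64(0.03958871770352834))
0.062 (array([0.55464153, 0.00817047, 0.1685528 ]), np.float64(0.06925355710205383))
[(0.83, array([0.554, 0.002, 0.092])), (0.67, array([ 0.457, -0.357,  0.019])), (0.94, array([ 0.486, -0.012,  0.121])), (0.74, array([ 0.446, -0.402,  0.038])), (0.56, array([0.522, 0.288, 0.028]))]
[(0.58, array([0.553, 0.009, 0.093])), (0.58, array([ 0.456, -0.354,  0.019])), (0.6, array([ 0.487, -0.006,  0.123])), (0.57, array([ 0.451, -0.4  ,  0.044])), (0.64, array([ 0.485, -0.005,  0.124])), (0.61, array([0.524, 0.289, 0.028]))]
```

View pics/end.png

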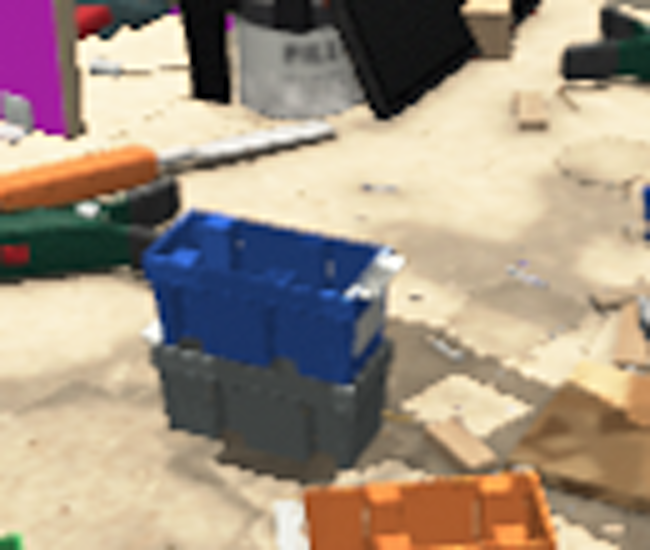

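The blue tote stands level on the grey rim: its centre is at z = 0.092–0.093, its tab is at (390,262) over the grey plain end, and the gripper is clear. Handing in.

```bash
python3 -c "
from rig import robot
print(robot.hand_in())"
```

```text
the job is handed in; nothing more can be done
None
```

I stacked the larger blue tote level on the filled grey tote's rim, with its white tab over the grey's plain end, then let go and handed the job in at about 9 s; the judge's verdict was not shown.

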